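# Open the etching hood to its working height

### The arm

A 6-joint arm with a two-finger parallel gripper is mounted at the origin on the work surface. World frame = base frame: x ahead of the robot, y to its left, z up, the work surface at z = 0. Lengths are in m, angles in rad, forces in N, time in s.
With the tool pointing down it reaches from about 0.35 to 0.775 m from the base axis. Payload 7.3 kg.
Tool frame: the origin (TCP) lies at the very end of the fingers, on their centre line; the grasp point (between the pads) lies 19 mm behind it; z points along the fingers, y is the line along which they close (so a half turn about z gives the same grasp; the last joint's range is limited). The gripper opens to 92 mm and grips with 3 to 60 N. Pads are 19 mm wide; open, the fingers measure 130 mm over their backs; the gripper's body (75 mm by 190 mm) begins 47 mm behind the grasp point.
Start: joints at [1.109, 0.342, 1.524, -0, 1.275, -0.146], TCP at [0.163, 0.499, 0.227] pointing down, gripper open.
Joint ranges: [-2.53, 2.53], [-0.77, 2.02], [0.04, 2.7], [-1, 4.14], [0.28, 2.66], [-3.11, 3.11]. Speed limits (rad/s): [2.57, 2.57, 3.14, 3.14, 3.14, 3.14].

### API

Orientations are given as [roll, pitch, yaw] about the fixed x, y, z axes, in that order (R = Rz(yaw) Ry(pitch) Rx(roll)).
In Python, from cell import robot gives the robot as it stands. The module is installed in compiled form; this text tells all that it offers.
- The arm moves only by the tool arm_command, never from a script. Its argument "moves" is a list of rows, each a list of 3 entries, a list of its own where there are three numbers: the shift along the tool's x, y, z in m, then the turn, a rotation vector about the tool's x, y, z in rad, then the finger opening in m, from 0 to 0.0918. In form: [[[dx, dy, dz], [ax, ay, az], claw], ...]. A call has exactly 5 rows; each row is the pose to reach, as a shift and turn from the pose commanded when the call began, along the tool's axes at that moment; what a row does not reach only later rows make up. A row lasts 1/10 s, in which the tool goes at most 50 mm and 8.59 degrees, less where a joint would pass 70% of its speed; a pose out of reach is approached as far as the arm can. A call with a gripper value outside its range is refused whole. The fingers move at their own pace and stop on an object; "squeeze" is the grip in N (left out, the last holds). Time passes only in rows, so rows that repeat a pose let the fingers close, or fill a call up. It gives the time, the measured TCP pose, the force, the opening and the grip force at its end, in the units of the state.
- robot.observe(): the state, without advancing time (a new reading comes with each control period).
- robot.read_camera(name): name is "scene" or "top"; returns the picture (400x640x3 uint8, red, green, blue); there is no depth.
- robot.camera_model(name): a dict with "fx", "fy", "cx", "cy" (pixels), "R" (3x3) and "t" (3): a world point X has camera coordinates R X + t. Camera axes: x right, y down, z forward; pixel columns grow to the right and rows downward; lengths in m; the calibration is good to about 2 mm. A picture is of the moment at which its call begins. camera_model takes no time and is no camera call.
- robot.hand_in(): hands the job in; it is judged then, once.
The state is a dict: "time": time; "qpos": joint angles; "qvel": joint speeds; "joint_efforts": joint torques, N m; "tool_pos": TCP position; "tool_rot": TCP orientation; "contact_force": force on the tool from outside, world axes, zero at the start; "torque": the same for the moment, N m; "opening": finger opening in m; "grip_force": force on a finger pad.
Only numpy, scipy, OpenCV 4.12 (cv2) and the standard library are available. Lean on these libraries where they do the work, as an engineer would, in place of code of your own. Each camera call takes 0.05 s, during which the arm holds its last target. There are 200 camera calls.

### The job

Get the etching hood ready for work: press down the raised half of the fan's rocker switch on the control box so that it is fully over, then put your fingers beneath the lip of the hood's sliding window and push the window smoothly up until the lip is level with the pointer on the guide rail, and take your hand away. Only press and push: do not pinch the lip or hold anything, and leave the pointer, the glassware, bottles, specimens and case where they are.

Things in the scene. Friction and masses are not known exactly. Their poses are not given: they have to be found in the camera images.
- hood: fixed bench-top etching hood, cream with clear walls, 500 wide, 330 deep, 550 tall. Origin at the underside, 190 mm behind its front edge, x into the hood, y along its front, z up. Floor 20 mm thick. Front: a window that leans back 20 degrees between two guide rails (35 wide, 232 mm either side of the middle), open below it. Filter head from 325 mm up, behind the window.
- sash: the window: clear pane, aluminium frame, 428 wide, 270 high, 16 thick. Origin: middle of its lower edge; z is the sliding direction (up, leaning 20 degrees into the hood), y along the lip, x into the hood. Counterweighted: stays where left; moving it takes 3 to 7 N plus 18 N per m/s. Slides 200 mm; starts 0 to 40 mm above its lowest place, where the lower edge is 105 mm above the bench.
- lip_edge (a point): middle of the outer edge of the window's lip, halfway up its thickness (underside 6 mm below, upper side 6 mm above). Axes as sash. The lip is a flat aluminium ledge, 340 long, 12 thick with the black rubber strip on top, that stands out 47 mm towards the robot, underside flush with the window's lower edge; it takes x = 0 to 48, y = -170 to 170 mm here. Beneath it is only the hood's floor.
- pointer_tip (a point): tip of the flat black triangular pointer clamped on the left guide rail (+y side), pointing at the lip's end: the mark of the working height. Axes as sash: the lip is level with it when lip_edge has z = 0 in this frame. At the start it is 50 to 155 mm above the lip, along z.
- control: grey fan control box, fixed on the bench right of the hood, 140 x 120 x 50. Origin at the centre of its underside, x away from the robot, z up. On top: the rocker switch (pivot at x = -25, y = 25 mm), a fixed round dial (24 across, 17 tall) 57 mm to the right of the switch, a flat meter at the back.
- fan_switch (a joint): black rocker switch, 52 long (along the box's x), 34 wide, pivot at mid-length 56 mm above the bench. 0 = off: the half nearer the robot is raised 0.40 rad (its end 10 mm above the pivot), the far half level. 0.40 = fully on: near half level, far half raised. Stays where left; takes about 4 N on the raised half.
- fan_on (a point): point on the upper face of the rocker's near half, 19 mm from the pivot, moves with the rocker; when off it is 63 mm above the bench, when fully on 56 mm. Its x axis points from this half to the pivot.
- etchant: amber glass bottle with black cap, 42 across, 85 tall, stands on the bench before the left guide rail; origin at its underside. Leave alone.
- mount_a: black round specimen mount, 30 across, 22 tall, on the bench before the hood, left of the middle; origin at its underside. Leave alone.
- mount_b: the same, right of the middle. Leave alone.
- beaker: glass beaker, 64 across, 75 tall, inside the hood; origin at its underside. Leave alone.
- dish: glass dish, 90 across, 18 tall, inside the hood; origin at its underside. Leave alone.
- wash_bottle: white wash bottle, 66 across, 175 tall with its spout, on the bench left of the hood; origin at its underside. Leave alone.
- gauge_case: black plastic case, 90 x 130 x 34, on the bench at the left; origin at its underside. Leave alone.
Not all that is in view belongs to the job. What is shaped like the control but green or pink is not meant.

How it is judged:
On the way, in this order (a step that is already met when the one before it is completed fails the run):
1. the fan's rocker switch is pressed over (value of joint fan_switch above 0.3 rad), for 0.2 s.
2. the window is pushed up by fingers beneath its lip (contact force between sash_c3 and the fingers above 0.5 N and distance of lip_edge from where it was at the start of the episode above 0.015 m and z of lip_edge in the frame of pointer_tip below -0.008 m), for 0.1 s.
3. the lip is level with the pointer (z of lip_edge in the frame of pointer_tip between -0.008 and 0.008 m), for 0.2 s.
At the end, for the whole second after the job is handed in: The middle of the lip's edge is within 8 mm of the pointer's level, measured along the slide, the window is at rest, the rocker switch is over (more than 0.30 of 0.40 rad), and nothing else was moved (all of step 3 and linear speed of sash below 0.005 m/s and value of joint fan_switch above 0.3 rad); the robot touches nothing.
It fails at once if the lip is pinched from above and below (contact force between each of sash_c3, sash_c4 and the fingers above 1 N).
It fails at once if the window is flung up or slammed (over 0.4 m/s) (linear speed of sash above 0.4 m/s).
It fails at once if the pointer is shifted by more than 5 mm (distance of pointer_tip from where it was at the start of the episode above 0.005 m).
It fails at once if a bottle, glass, specimen or case is moved by more than 20 mm (distance of any of etchant, mount_a, mount_b, beaker, dish, wash_bottle, gauge_case from where it was at the start of the episode above 0.02 m).
It also fails if it takes over 51 s, if anything falls off the work surface, if the arm or the gripper's body presses on something with over 40 N, if the wrist force passes 120 N, or if a joint passes its speed limit or range.

## Working session

There is one attempt and no reset: what is moved stays moved. The work goes in short steps, Python scripts to look and compute and a tool call to move; the robot and the scene stay as the last step left them, time stands still between calls to the robot, and variables do not carry over. Pictures are saved under pics/ and viewed, at most 12 in all, crops included, and the job is handed in when it is done.

Besides the shell and the picture viewer there is one more tool, called after "Call:" as name(argument=value, ...), one argument or row to a line, values as JSON. arm_command: Moves the arm, as the interface text tells. Its arguments: {"type":"object","properties":{"moves":{"type":"array"},"squeeze":{"type":"number"}},"required":["moves"]}

```bash
mkdir -p pics
cat > h.py <<'E'
import numpy as np,cv2
from cell import robot
from scipy.spatial.transform import Rotation as Ro
np.set_printoptions(precision=4,suppress=True)
def snap(n,f):
    im=robot.read_camera(n)[:,:,::-1].copy(); cv2.imwrite('pics/'+f,im); return im
def ray(n,u,v):
    m=robot.camera_model(n);R=np.array(m['R']);t=np.array(m['t'])
    d=R.T@np.array([(u-m['cx'])/m['fx'],(v-m['cy'])/m['fy'],1]);return -R.T@t,d/np.linalg.norm(d)
def onz(n,u,v,z):
    c,d=ray(n,u,v);return c+d*(z-c[2])/d[2]
def tri(a,b):
    (c1,d1),(c2,d2)=ray('scene',*a),ray('top',*b)
    s=np.linalg.lstsq(np.c_[d1,-d2],c2-c1,rcond=None)[0]
    p,q=c1+d1*s[0],c2+d2*s[1];return (p+q)/2,np.linalg.norm(p-q)
def proj(n,X):
    m=robot.camera_model(n);p=np.array(m['R'])@np.array(X)+np.array(m['t'])
    return np.array([m['fx']*p[0]/p[2]+m['cx'],m['fy']*p[1]/p[2]+m['cy']])
E
python3 - <<'E'
from h import *
a=snap('scene','s0.png');b=snap('top','t0.png')
o=robot.observe()
for k in('time','tool_pos','tool_rot','contact_force','opening'):print(k,o[k])
for n in('scene','top'):
  m=robot.camera_model(n);print(n,m['fx'],-np.array(m['R']).T@m['t']);print(np.array(m['R']))
E
```

```text
time 0.1
tool_pos [0.1629 0.4987 0.2261]
tool_rot [-3.1402 -0.0002  2.8258]
contact_force [ 0.0732 -0.3319 -0.0168]
opening 0.09143339206356467
scene 465.97374964780755 [ 0.9746 -0.1229  1.4396]
[[ 0.1193  0.9929  0.0033]
 [ 0.9431 -0.1123 -0.3129]
 [-0.3103  0.0404 -0.9498]]
top 448.8305333574035 [ 0.3913 -0.0673  1.4633]
[[ 0.0238 -0.9996 -0.0169]
 [-0.9945 -0.022  -0.102 ]
 [ 0.1016  0.0192 -0.9946]]
```

View pics/s0.png

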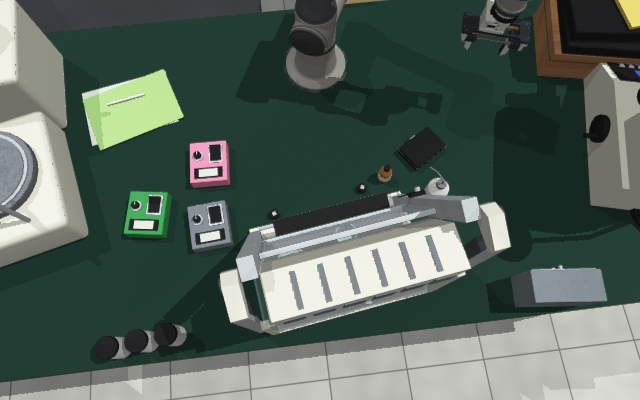

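View pics/t0.png

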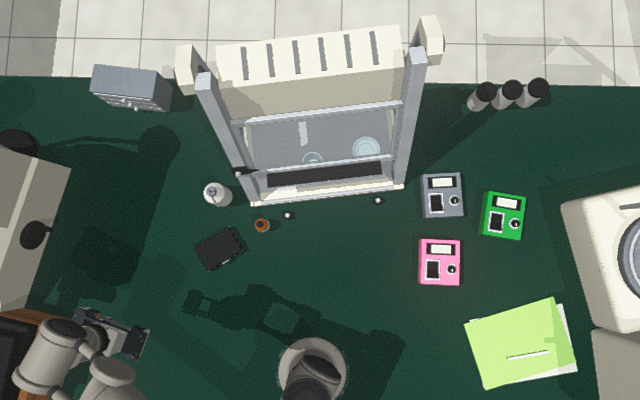

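The scene view shows the grey control at (210,226), green at (147,215) and pink at (209,163). The top view has them at (443,195), (503,215) and (440,262). Grey is the one meant: it matches the colour in the description and stands right of the hood. The lip's black strip is at top (325,174) and scene (332,214), and the pointer is near top (243,170). I'll confirm with an enlarged crop.

Run:
```python
import cv2,numpy as np
a=cv2.imread('pics/s0.png');b=cv2.imread('pics/t0.png')
r=lambda i,x0,x1,y0,y1,w,h:cv2.resize(i[y0:y1,x0:x1],(w,h),interpolation=cv2.INTER_CUBIC)
top=np.hstack([r(b,413,473,165,225,300,300),r(a,180,240,195,255,300,300)])
# lips: top 225-415 x145-210 ; x4
o=np.vstack([top,r(b,225,375,150,212,600,248)])
cv2.imwrite('pics/c1.png',o)
o=np.vstack([r(a,255,455,185,245,800,240),r(b,220,420,150,210,800,240)])
cv2.imwrite('pics/c2.png',o)
```

```text
(no output)
```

View pics/c1.png

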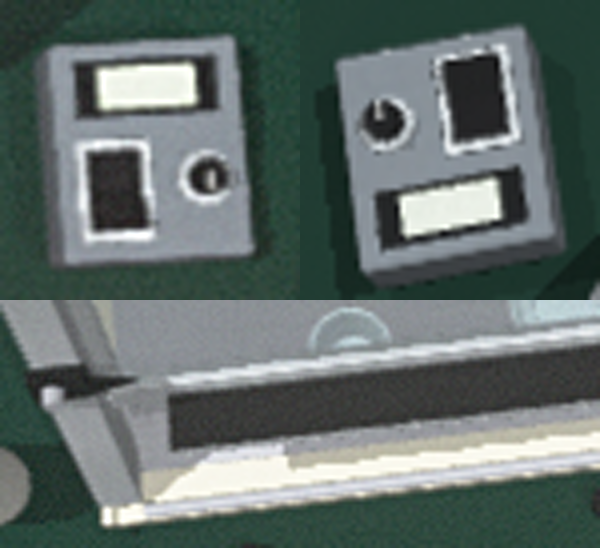

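View pics/c2.png

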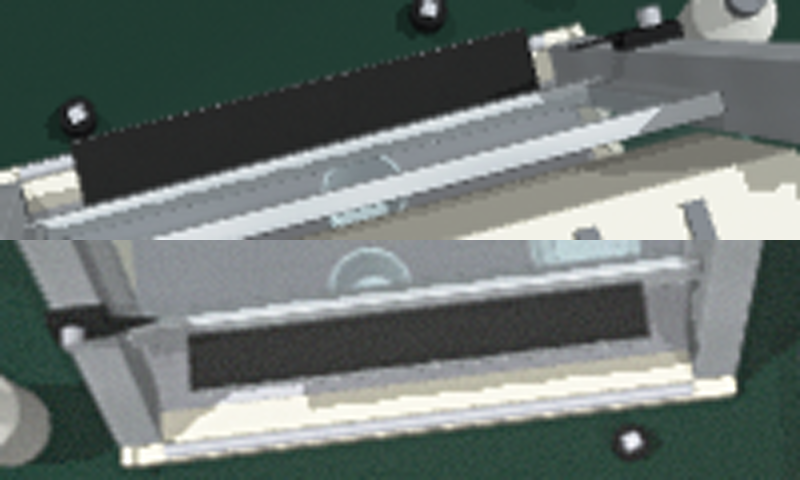

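The crop confirms the grey box. Its rocker is at top (436.6,203) and scene (215.6,214.4), with the dial to its right and the meter behind. In the top view the lip strip's outer edge runs from (267.5,187) to (382.5,173.8), and the pointer tip is at about (259.5,170.3), scene (398.8,197).

Run:
```python
from h import *
P={}
for n,a,b in [('rocker',(215.6,214.4),(436.6,203)),('FL',(386.25,192.5),(267.5,187)),('FR',(273.25,220.75),(382.5,173.75)),
 ('BL',(389.25,207),(267.5,173.75)),('BR',(275.5,236.25),(380.75,160.75)),('tip',(398.75,197),(259.5,170.25))]:
  P[n],e=tri(a,b);print(n,P[n],e)
d=P['FL']-P['FR'];print('len',np.linalg.norm(d),'yaw',np.arctan2(d[1],d[0])-np.pi/2)
print('rocker onz', onz('top',436.6,203,.058),onz('scene',215.6,214.4,.058))
# box yaw from top edges of the rocker/box
for n,pts in [('top',[(413+48/5,165+40/5),(413+238/5,165+38/5),(413+255/5,165+252/5),(413+65/5,165+262/5)])]:
  print(np.array([onz(n,*p,.05) for p in pts]))
# mounts etc
for q in [(287.5,214),(377.5,199)]:print('mount',onz('top',*q,.022))
print('etch',onz('top',262,225,.085))
```

```text
rocker [ 0.5359 -0.3782  0.0504] 0.006631047520634603
FL [0.5616 0.1398 0.1547] 0.003614481438331974
FR [ 0.6079 -0.1965  0.1568] 0.006293506135392713
BL [0.603  0.1432 0.1431] 0.003897212329379482
BR [ 0.6498 -0.1939  0.1397] 0.0035786725242454324
tip [0.6001 0.1557 0.222 ] 0.007983339296165008
len 0.33940125233788626 yaw 0.13696287049477696
rocker onz [ 0.5349 -0.3798  0.058 ] [ 0.5388 -0.3734  0.058 ]
[[ 0.6304 -0.3374  0.05  ]
 [ 0.6342 -0.4574  0.05  ]
 [ 0.4985 -0.4672  0.05  ]
 [ 0.4895 -0.3484  0.05  ]]
mount [0.4923 0.0908 0.022 ]
mount [ 0.5473 -0.1981  0.022 ]
etch [0.4522 0.1614 0.085 ]
```

```bash
cat >> h.py <<'E'
import json
def go(pos,R,log=True):
    o=robot.observe();R0=Ro.from_euler('xyz',o['tool_rot'])
    if log: open('log.jsonl','a').write(json.dumps({k:np.array(o[k]).tolist() for k in('qpos','tool_pos','tool_rot')})+'\n')
    print('t',o['time'],'q',np.array(o['qpos']),'pos',np.array(o['tool_pos']),'F',np.array(o['contact_force']))
    print('shift',R0.inv().apply(np.array(pos)-o['tool_pos']),'turn',(R0.inv()*R).as_rotvec())
def down(yaw): return Ro.from_euler('xyz',[np.pi,0,yaw])
E
python3 - <<'E'
from h import *
go([.44,.02,.2],down(np.pi+.07))
go([.517,-.381,.12],down(np.pi+.07))
E
```

```text
t 0.1 q [ 1.109   0.3427  1.5249 -0.      1.2754 -0.146 ] pos [0.1629 0.4987 0.2261] F [ 0.0732 -0.3319 -0.0168]
shift [-0.4121 -0.3689  0.0265] turn [-0.0013 -0.0005 -0.3858]
t 0.1 q [ 1.109   0.3427  1.5249 -0.      1.2754 -0.146 ] pos [0.1629 0.4987 0.2261] F [ 0.0732 -0.3319 -0.0168]
shift [-0.6099 -0.7261  0.107 ] turn [-0.0013 -0.0005 -0.3858]
```

Call:
arm_command(
  moves=[
    [[-0.412, -0.369, 0], [0, 0, -0.386], 0],
    [[-0.412, -0.369, 0], [0, 0, -0.386], 0],
    [[-0.412, -0.369, 0], [0, 0, -0.386], 0],
    [[-0.412, -0.369, 0], [0, 0, -0.386], 0],
    [[-0.412, -0.369, 0], [0, 0, -0.386], 0],
  ],
)

```text
time: 0.6
tool_pos: [0.2848, 0.2881, 0.2266]
tool_rot: [-3.142, -0.0, -3.071]
contact_force: [1.1, -0.4, 0.4]
opening: 0.0566
grip_force: 0.0
```

Run:
```python
from h import *
go([.44,.02,.2],down(np.pi+.07))
```

```text
t 0.6 q [ 0.6014  0.1204  1.8207 -0.      1.2006 -1.0404] pos [0.2848 0.2881 0.2266] F [ 1.0607 -0.4172  0.4489]
shift [-0.1358 -0.2784  0.0266] turn [-0.0001 -0.0001  0.0011]
```

Call:
arm_command(
  moves=[
    [[-0.136, -0.28, 0], [0, 0, 0], 0],
    [[-0.136, -0.28, 0], [0, 0, 0], 0],
    [[-0.136, -0.28, 0], [0, 0, 0], 0],
    [[-0.136, -0.28, 0], [0, 0, 0], 0],
    [[-0.136, -0.28, 0], [0, 0, 0], 0],
  ],
)

```text
time: 1.1
tool_pos: [0.4096, 0.0712, 0.2268]
tool_rot: [3.141, 0.0, -3.072]
contact_force: [1.9, 0.1, -0.5]
opening: 0.0164
grip_force: 0.0
```

Run:
```python
from h import *
go([.517,-.381,.12],down(np.pi+.07))
```

```text
t 1.1 q [-0.0129  0.1404  1.7964  0.0003  1.2047 -1.6538] pos [0.4096 0.0712 0.2268] F [ 1.8604  0.1341 -0.5477]
shift [-0.0755 -0.4586  0.1067] turn [ 0.0003  0.0001 -0.0001]
```

Call:
arm_command(
  moves=[
    [[-0.075, -0.458, 0.05], [0, 0, 0], 0],
    [[-0.075, -0.458, 0.05], [0, 0, 0], 0],
    [[-0.075, -0.458, 0.05], [0, 0, 0], 0],
    [[-0.075, -0.458, 0.05], [0, 0, 0], 0],
    [[-0.075, -0.458, 0.05], [0, 0, 0], 0],
  ],
)

```text
time: 1.6
tool_pos: [0.4663, -0.1708, 0.1995]
tool_rot: [3.141, -0.0, -3.072]
contact_force: [1.2, 0.6, 0.1]
opening: 0.0003
grip_force: 0.0
```

Call:
arm_command(
  moves=[
    [[-0.037, -0.22, 0.06], [0, 0, 0], 0],
    [[-0.037, -0.22, 0.06], [0, 0, 0], 0],
    [[-0.037, -0.22, 0.06], [0, 0, 0], 0],
    [[-0.037, -0.22, 0.06], [0, 0, 0], 0],
    [[-0.037, -0.22, 0.06], [0, 0, 0], 0],
  ],
)

```text
time: 2.1
tool_pos: [0.5183, -0.3885, 0.1379]
tool_rot: [3.141, -0.001, -3.073]
contact_force: [0.4, -0.0, 0.2]
opening: 0.0004
grip_force: 0.0
```

Run:
```python
from h import *
go([.517,-.381,.075],down(np.pi+.07))
a=snap('scene','s1.png');b=snap('top','t1.png')
r=lambda i,x0,x1,y0,y1,w,h:cv2.resize(i[y0:y1,x0:x1],(w,h),interpolation=cv2.INTER_CUBIC)
cv2.imwrite('pics/c3.png',np.hstack([r(b,395,495,150,250,400,400),r(a,170,270,170,270,400,400)]))
```

```text
t 2.1 q [-0.7613  0.6407  1.2769 -0.0004  1.2255 -2.4003] pos [ 0.5183 -0.3885  0.1379] F [ 0.3897 -0.011   0.2228]
shift [0.0007 0.0076 0.0629] turn [ 0.0009 -0.0013 -0.0017]
```

View pics/c3.png

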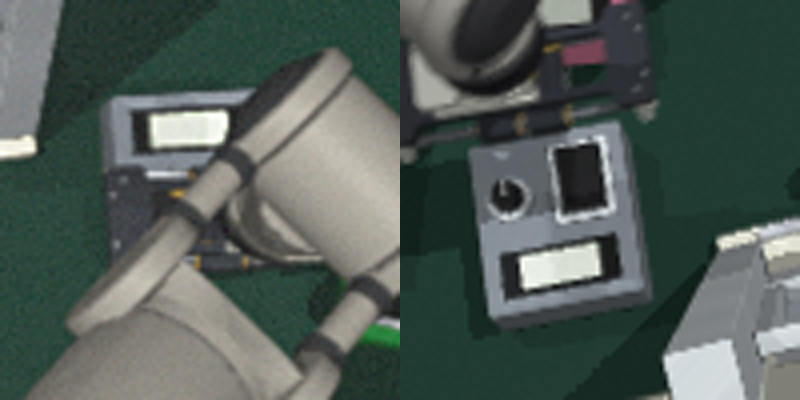

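The gripper is above the near side of the box, with the rocker at scene crop (583,178) just ahead of it. Now I'll press straight down.

Call:
arm_command(
  moves=[
    [[0.001, 0.007, 0.04], [0, 0, 0], 0],
    [[0.001, 0.007, 0.058], [0, 0, 0], 0],
    [[0.001, 0.007, 0.067], [0, 0, 0], 0],
    [[0.001, 0.007, 0.072], [0, 0, 0], 0],
    [[0.001, 0.007, 0.076], [0, 0, 0], 0],
  ],
)

```text
time: 2.7
tool_pos: [0.5177, -0.3785, 0.0648]
tool_rot: [-3.141, 0.001, -3.071]
contact_force: [-3.7, 1.4, 4.2]
opening: 0.0007
grip_force: 2.3
```

Call:
arm_command(
  moves=[
    [[0, 0, 0.002], [0, 0, 0], 0],
    [[0, 0, 0.004], [0, 0, 0], 0],
    [[0, 0, 0.006], [0, 0, 0], 0],
    [[0, 0, 0.006], [0, 0, 0], 0],
    [[0, 0, 0.006], [0, 0, 0], 0],
  ],
)

```text
time: 3.2
tool_pos: [0.5174, -0.379, 0.0582]
tool_rot: [-3.141, 0.0, -3.072]
contact_force: [-2.7, 0.7, 3.2]
opening: 0.0002
grip_force: 1.5
```

Call:
arm_command(
  moves=[
    [[0, 0, 0.002], [0, 0, 0], 0],
    [[0, 0, 0.004], [0, 0, 0], 0],
    [[0, 0, 0.005], [0, 0, 0], 0],
    [[0, 0, 0.005], [0, 0, 0], 0],
    [[0, 0, 0.005], [0, 0, 0], 0],
  ],
)

```text
time: 3.7
tool_pos: [0.5176, -0.3791, 0.0559]
tool_rot: [-3.14, 0.001, -3.071]
contact_force: [-8.0, 2.7, 20.8]
opening: 0.0006
grip_force: 10.2
```

Call:
arm_command(
  moves=[
    [[0, 0, -0.03], [0, 0, 0], 0],
    [[0.02, 0, -0.07], [0, 0, 0], 0],
    [[0.06, 0, -0.11], [0, 0, 0], 0],
    [[0.1, 0.02, -0.14], [0, 0, 0], 0],
    [[0.12, 0.06, -0.16], [0, 0, 0], 0],
  ],
)

```text
time: 4.2
tool_pos: [0.3961, -0.3341, 0.211]
tool_rot: [-3.139, 0.002, -3.074]
contact_force: [0.4, 0.4, 0.7]
opening: 0.0008
grip_force: 0.0
```

Run:
```python
from h import *
go([.4,-.2,.2],down(np.pi+.07))
a=snap('scene','s2.png');b=snap('top','t2.png')
r=lambda i,x0,x1,y0,y1,w,h:cv2.resize(i[y0:y1,x0:x1],(w,h),interpolation=cv2.INTER_CUBIC)
cv2.imwrite('pics/c4.png',np.hstack([r(b,395,495,150,250,400,400),r(a,170,270,170,270,400,400)]))
for l in open('log.jsonl'):print(l)
```

```text
t 4.2 q [-0.8486  0.3412  1.5709 -0.0001  1.2264 -2.4868] pos [ 0.3961 -0.3341  0.211 ] F [0.4354 0.4109 0.6553]
shift [-0.0129  0.1335  0.0107] turn [-0.0025  0.0019 -0.0026]
{"qpos": [1.1090067034509752, 0.34269423527369336, 1.5248822784090759, -1.0630644990078021e-05, 1.2753998219822065, -0.14596835768431324], "tool_pos": [0.1628741694615115, 0.4987328911714439, 0.22610676613785313], "tool_rot": [-3.140222207582344, -0.00019119947185242125, 2.8257743587369557]}

{"qpos": [1.1090067034509752, 0.34269423527369336, 1.5248822784090759, -1.0630644990078021e-05, 1.2753998219822065, -0.14596835768431324], "tool_pos": [0.1628741694615115, 0.4987328911714439, 0.22610676613785313], "tool_rot": [-3.140222207582344, -0.00019119947185242125, 2.8257743587369557]}

{"qpos": [0.6014411366802788, 0.12040871079246927, 1.82071099066911, -1.3624662695985154e-05, 1.2005956791687713, -1.0404288719872659], "tool_pos": [0.28476938008265545, 0.288079238368914, 0.22662248621276793], "tool_rot": [-3.141519615860184, -9.944214878521151e-05, -3.070514045132298]}

{"qpos": [-0.012946396369948807, 0.14040985415402898, 1.796389039272695, 0.0002753154665389097, 1.204720702114086, -1.6537752945035338], "tool_pos": [0.4096369599239981, 0.07118456119786318, 0.22676387594784242], "tool_rot": [3.141342512358114, 9.410181428370912e-05, -3.0716586348628123]}

{"qpos": [-0.7612921781441458, 0.640669251781346, 1.2769418080866715, -0.0003664800097551842, 1.225526079655836, -2.4003046385318267], "tool_pos": [0.5183244745231924, -0.38853729749966187, 0.13787893912883897], "tool_rot": [3.140686153008235, -0.0012971316762973029, -3.0732516302395627]}

{"qpos": [-0.8485971210941203, 0.3411980468835375, 1.5708964533539216, -5.6535412463766165e-05, 1.2263767223108508, -2.4867724275249783], "tool_pos": [0.3961065038840577, -0.33407680098569775, 0.2109662812759488], "tool_rot": [-3.1390844197792402, 0.0018587461258474658, -3.0741923367148063]}
```

View pics/c4.png

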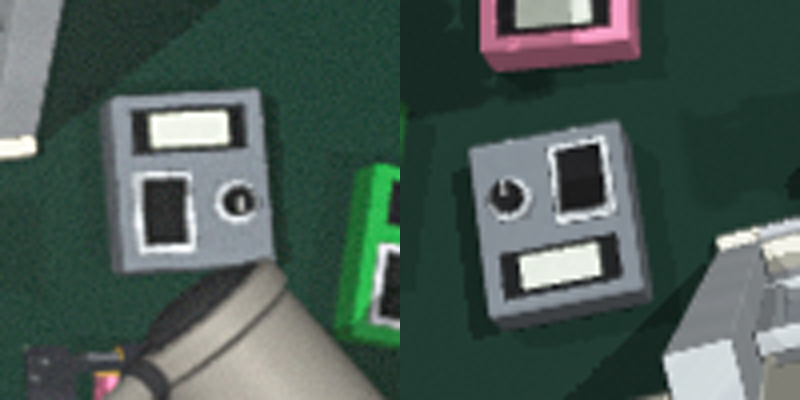

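The rocker now lies over: its near half is flat, and the press ended against the stop at 20 N. Next I'll fit the arm geometry from the logged poses so I can choose a wrist pose for going under the lip.

Run:
```python
from h import *
A=[];B=[]
for l in open('log.jsonl'):
  d=json.loads(l);q=d['qpos'];p=d['tool_pos'];r=p[0]*np.cos(q[0])+p[1]*np.sin(q[0]);lat=-p[0]*np.sin(q[0])+p[1]*np.cos(q[0])
  s=q[1]+q[2]; print(r,lat,p[2],s,s+q[4],'yawchk',(d['tool_rot'][2]-q[0]+q[5])%(2*np.pi))
  # unknown a1,L2,L3,b,c
  A.append([1,np.sin(q[1]),np.sin(s),np.cos(s),0]);B.append(r)
  A.append([0,np.cos(q[1]),np.cos(s),-np.sin(s),1]);B.append(p[2])
x,res,rk,sv=np.linalg.lstsq(np.array(A),np.array(B),rcond=None);print(x,res,rk,sv)
for drop in([3],[0],[0,3]):
  k=[i for i in range(5) if i not in drop];y=np.linalg.lstsq(np.array(A)[:,k],np.array(B),rcond=None);print(k,y[0],y[1])
```

```text
0.5190626417913196 0.07639676505337634 0.22610676613785313 1.8675765136827693 3.142976335664976 yawchk 1.5707992976016674
0.5190626417913196 0.07639676505337634 0.22610676613785313 1.8675765136827693 3.142976335664976 yawchk 1.5707992976016674
0.39780259517924227 0.07639595984430941 0.22662248621276793 1.941119701461579 3.1417153806303504 yawchk 1.5708012533797433
0.408681073145632 0.07648176999286943 0.22676387594784242 1.9367988934267242 3.14151959554081 yawchk 1.5706977741831887
0.6432738772578305 0.07629030918643581 0.13787893912883897 1.9176110598680176 3.1431371395238537 yawchk 1.5709212165523425
0.5125166314325311 0.07638307326325411 0.2109662812759488 1.9120945002374592 3.13847122254831 yawchk 1.570817664033922
[ 0.0001  0.5057  0.3778  0.0413 -0.1003] [0.] 5 [4.2276 3.4637 0.3536 0.0515 0.0466]
[0, 1, 2, 4] [-0.0134  0.5082  0.3768 -0.1419] [0.]
[1, 2, 3, 4] [ 0.5058  0.3778  0.0413 -0.1003] [0.]
[1, 2, 4] [ 0.5082  0.3626 -0.1466] [0.]
```

Call:
arm_command(
  moves=[
    [[0.0, 0.05, -0.02], [-0.1, -0.05, 0], 0],
    [[0.0, 0.1, -0.04], [-0.2, -0.1, 0], 0],
    [[0.0, 0.14, -0.06], [-0.3, -0.2, 0], 0],
    [[0.0, 0.18, -0.07], [-0.4, -0.25, 0], 0],
    [[0.0, 0.2, -0.08], [-0.45, -0.3, 0], 0],
  ],
)

```text
time: 4.8
tool_pos: [0.3835, -0.1312, 0.2901]
tool_rot: [2.674, 0.292, -3.141]
contact_force: [0.3, -0.5, -0.2]
opening: 0.0004
grip_force: 0.0
```

```bash
cat > k.py <<'E'
from h import *
from scipy.optimize import least_squares
def fk(q,p):
    # p: L2,L3,b,d1,Lt,lat1(before q4),lat2(on q5 axis)
    L2,L3,b,d1,Lt,la,lb,e=p
    E=lambda ax,a:Ro.from_euler(ax,a)
    R=E('z',q[0]);x=R.apply([0,0,0])+[0,0,d1]+R.apply([0,la,0])
    R=R*E('y',q[1]);x=x+R.apply([0,0,L2])
    R=R*E('y',q[2]);x=x+R.apply([b,0,L3])
    R=R*E('z',q[3]);R=R*E('y',q[4]);x=x+R.apply([e,lb,0])
    R=R*E('z',q[5]);x=x+R.apply([0,0,Lt])
    return x,R
E
python3 - <<'E'
from k import *
go([.4,-.2,.2],down(np.pi+.07))
D=[json.loads(l) for l in open('log.jsonl')][1:]
# rotation check
for c in D:
  x,R=fk(c['qpos'],[.506,.378,.041,.2,.3,.0764,0,0]); print((R.inv()*Ro.from_euler('xyz',c['tool_rot'])).as_rotvec())
f=lambda p:np.concatenate([fk(c['qpos'],p)[0]-c['tool_pos'] for c in D])
s=least_squares(f,[.506,.378,.041,.2,.3,.0764,0,0],x_scale=.1);print(s.x,abs(s.fun).max())
E
```

```text
t 4.8 q [-0.9266  0.1094  1.7828  0.4978  1.4962 -2.6687] pos [ 0.3835 -0.1312  0.2901] F [ 0.2615 -0.503  -0.1885]
shift [ 0.0102 -0.1025  0.0503] turn [0.4538 0.3028 0.0006]
[-0.      0.      1.5708]
[-0.     -0.      1.5708]
[ 0.     -0.      1.5708]
[-0.     -0.      1.5708]
[-0.     -0.      1.5708]
[-0.     -0.      1.5708]
[ 0.5062  0.3796  0.0465  0.2229  0.3181  0.0764 -0.      0.    ] 3.7109149086944626e-11
```

```bash
cat >> k.py <<'E'
P=[0.5062,0.3796,0.0465,0.2229,0.3181,0.0764,0,0]
lo=np.array([-2.53,-.77,.04,-1,.28,-3.11]);hi=np.array([2.53,2.02,2.7,4.14,2.66,3.11])
def FK(q):
    x,R=fk(q,P);return x,R*Ro.from_euler('z',np.pi/2)
def IK(x,R,q0):
    def f(q):
        a,B=FK(q);return np.r_[a-x,.3*(B.inv()*R).as_rotvec()]
    s=least_squares(f,np.clip(q0,lo+.01,hi-.01),bounds=(lo,hi));return s.x,np.abs(s.fun).max()
yaw=.137;c,s_=np.cos(np.radians(20)),np.sin(np.radians(20))
H=Ro.from_euler('z',yaw)
XS=H.apply([c,0,-s_]);YS=H.apply([0,1,0]);ZS=H.apply([s_,0,c])
L0=np.array([.5828,-.0286,.150])
def tgt(ins,up,sg=1,side=0): # tool z=XS, tool x=sg*ZS, tool y = z×x
    R=Ro.from_matrix(np.c_[sg*ZS,np.cross(XS,sg*ZS),XS]);return L0+XS*ins+ZS*(up-6e-3-9.5e-3)+YS*side,R
E
python3 - <<'E'
from k import *
q=np.array(robot.observe()['qpos'])
for sg in(1,-1):
  for side in(0,.05,-.05):
   for q6 in(-2.5,-1,0,1,2.5):
    q0=np.array([-.3,.5,2.4,np.pi,1.2,q6]);out=[]
    for ins,up in((-.07,-.012),(.03,-.012),(.03,.1)):
      x,R=tgt(ins,up,sg,side);q0,e=IK(x,R,q0);out.append((e,q0))
    if max(o[0] for o in out)<1e-3:
      print(sg,side);[print('  ',*o) for o in out];break
E
```

```text
1 0
   7.910169186331473e-09 [-0.703   0.6403  2.6143  2.3283  1.2983 -1.6581]
   1.1102230246251565e-15 [-0.4626  0.7186  2.3802  2.5327  1.1865 -1.5447]
   1.2818266115210974e-09 [-0.3985  0.4171  2.2413  2.4306  0.8253 -1.2423]
1 0.05
   3.302880191569102e-10 [-0.5227  0.6705  2.6726  2.5152  1.3832 -1.696 ]
   2.4424906541753444e-15 [-0.3164  0.7233  2.417   2.688   1.2205 -1.5702]
   2.665307637095271e-09 [-0.2649  0.4049  2.2723  2.6065  0.805  -1.3253]
1 -0.05
   9.159339953157541e-16 [-0.8381  0.616   2.5346  2.1691  1.2268 -1.5787]
   3.784343956432512e-09 [-0.5883  0.7152  2.3247  2.3883  1.1465 -1.4968]
   2.320707506373032e-10 [-0.517   0.4363  2.1936  2.2721  0.8454 -1.1613]
-1 0
   5.695999227839366e-13 [-0.703   0.6403  2.6143  2.3283  1.2983  1.4835]
   2.7755575615628914e-15 [-0.4626  0.7186  2.3802  2.5327  1.1865  1.5969]
   3.381504264099444e-09 [-0.3985  0.4171  2.2413  2.4306  0.8253  1.8993]
-1 0.05
   1.9781289939402313e-09 [-0.5227  0.6705  2.6726  2.5152  1.3832  1.4456]
   8.199690926247172e-15 [-0.3164  0.7233  2.417   2.688   1.2205  1.5714]
   5.383290979654731e-09 [-0.2649  0.4049  2.2723  2.6065  0.805   1.8163]
-1 -0.05
   6.895565889120103e-12 [-0.8381  0.616   2.5346  2.1691  1.2268  1.5629]
   2.6895259032898295e-09 [-0.5883  0.7152  2.3247  2.3883  1.1465  1.6448]
   8.051376773621221e-10 [-0.517   0.4363  2.1936  2.2721  0.8454  1.9803]
```

```bash
cat > path.py <<'E'
from k import *
def rows(qa,qb,N,rows=None):
    prev=FK(qa)
    base=None;out=[]
    for i in range(N):
        if i%5==0: base=FK(qa+(qb-qa)*i/N);print('call')
        x,R=FK(qa+(qb-qa)*(i+1)/N)
        a=(FK(qa+(qb-qa)*i/N)[1].inv()*R).magnitude();
        print(np.round(base[1].inv().apply(x-base[0]),3).tolist(),np.round((base[1].inv()*R).as_rotvec(),2).tolist(),'| w',x.round(3),'wr',(x-R.apply([0,0,.318])).round(3),'tz',R.apply([0,0,1]).round(2),'stepdeg %.1f'%np.degrees(a))
E
python3 - <<'E'
from path import *
q=np.array(robot.observe()['qpos'])
qb,e=IK(*tgt(-.075,-.012),np.array([-.7,.64,2.6,2.3,1.3,-1.66]));print(qb,e)
rows(q,qb,20)
E
```

```text
[-0.7197  0.6371  2.6258  2.3138  1.3026 -1.6658] 7.327782824972928e-11
call
[-0.013, 0.018, 0.022] [-0.09, -0.05, 0.08] | w [ 0.399 -0.105  0.283] wr [ 0.305 -0.272  0.537] tz [ 0.29  0.52 -0.8 ] stepdeg 7.5
[-0.026, 0.036, 0.04] [-0.18, -0.09, 0.17] | w [ 0.414 -0.081  0.279] wr [ 0.308 -0.269  0.513] tz [ 0.33  0.59 -0.74] stepdeg 7.6
[-0.038, 0.052, 0.056] [-0.26, -0.13, 0.27] | w [ 0.428 -0.059  0.276] wr [ 0.309 -0.264  0.489] tz [ 0.37  0.64 -0.67] stepdeg 7.8
[-0.051, 0.067, 0.069] [-0.35, -0.17, 0.37] | w [ 0.441 -0.04   0.275] wr [ 0.31  -0.258  0.466] tz [ 0.41  0.69 -0.6 ] stepdeg 7.9
[-0.063, 0.081, 0.079] [-0.43, -0.2, 0.48] | w [ 0.454 -0.023  0.276] wr [ 0.31  -0.251  0.444] tz [ 0.45  0.72 -0.53] stepdeg 8.0
call
[-0.004, 0.01, 0.015] [-0.08, -0.03, 0.11] | w [ 0.467 -0.01   0.276] wr [ 0.308 -0.243  0.423] tz [ 0.5   0.73 -0.46] stepdeg 8.1
[-0.01, 0.018, 0.028] [-0.15, -0.06, 0.23] | w [0.478 0.001 0.277] wr [ 0.306 -0.234  0.402] tz [ 0.54  0.74 -0.39] stepdeg 8.2
[-0.016, 0.025, 0.039] [-0.22, -0.09, 0.35] | w [0.49  0.01  0.278] wr [ 0.302 -0.225  0.383] tz [ 0.
[... 907 characters left out ...]
.88  0.45 -0.15] stepdeg 8.6
call
[-0.016, -0.002, -0.002] [-0.05, -0.05, 0.13] | w [ 0.536 -0.007  0.223] wr [ 0.247 -0.13   0.277] tz [ 0.91  0.38 -0.17] stepdeg 8.6
[-0.033, -0.007, -0.006] [-0.1, -0.1, 0.26] | w [ 0.532 -0.015  0.207] wr [ 0.238 -0.117  0.27 ] tz [ 0.93  0.32 -0.2 ] stepdeg 8.6
[-0.051, -0.013, -0.013] [-0.15, -0.16, 0.39] | w [ 0.526 -0.024  0.189] wr [ 0.228 -0.105  0.265] tz [ 0.94  0.26 -0.24] stepdeg 8.5
[-0.071, -0.022, -0.022] [-0.21, -0.22, 0.51] | w [ 0.516 -0.032  0.17 ] wr [ 0.218 -0.092  0.261] tz [ 0.94  0.19 -0.29] stepdeg 8.5
[-0.09, -0.032, -0.033] [-0.26, -0.28, 0.64] | w [ 0.504 -0.04   0.15 ] wr [ 0.208 -0.08   0.259] tz [ 0.93  0.13 -0.34] stepdeg 8.5
```

Call:
arm_command(
  moves=[
    [[-0.013, 0.018, 0.022], [-0.09, -0.05, 0.08], 0],
    [[-0.026, 0.036, 0.04], [-0.18, -0.09, 0.17], 0],
    [[-0.038, 0.052, 0.056], [-0.26, -0.13, 0.27], 0],
    [[-0.051, 0.067, 0.069], [-0.35, -0.17, 0.37], 0],
    [[-0.063, 0.081, 0.079], [-0.43, -0.2, 0.48], 0],
  ],
)

```text
time: 5.3
tool_pos: [0.4544, -0.025, 0.274]
tool_rot: [2.133, 0.11, 2.642]
contact_force: [-0.3, -0.2, -0.3]
opening: -0.0
grip_force: 0.0
```

Call:
arm_command(
  moves=[
    [[-0.004, 0.01, 0.015], [-0.08, -0.03, 0.11], 0],
    [[-0.01, 0.018, 0.028], [-0.15, -0.06, 0.23], 0],
    [[-0.016, 0.025, 0.039], [-0.22, -0.09, 0.35], 0],
    [[-0.022, 0.029, 0.047], [-0.29, -0.12, 0.48], 0],
    [[-0.029, 0.03, 0.055], [-0.35, -0.15, 0.61], 0],
  ],
)

```text
time: 5.8
tool_pos: [0.5097, 0.0156, 0.273]
tool_rot: [1.828, -0.394, 2.264]
contact_force: [0.3, -0.3, -0.3]
opening: 0.0004
grip_force: 0.0
```

Run:
```python
from path import *
q=np.array(robot.observe()['qpos']);print(q)
qb,e=IK(*tgt(-.075,-.012),np.array([-.7,.64,2.6,2.3,1.3,-1.66]));print(qb,e)
rows(q,qb,10)
```

```text
[-0.8257  0.3762  2.2029  1.4023  1.396  -2.1643]
[-0.7197  0.6371  2.6258  2.3138  1.3026 -1.6658] 7.327782824972928e-11
call
[-0.006, 0.001, 0.007] [-0.06, -0.03, 0.13] | w [0.518 0.016 0.27 ] wr [ 0.287 -0.193  0.332] tz [ 0.73  0.66 -0.2 ] stepdeg 8.5
[-0.013, -0.001, 0.012] [-0.12, -0.07, 0.26] | w [0.525 0.014 0.265] wr [ 0.28  -0.181  0.318] tz [ 0.77  0.61 -0.17] stepdeg 8.5
[-0.022, -0.004, 0.015] [-0.17, -0.11, 0.4] | w [0.531 0.011 0.257] wr [ 0.273 -0.168  0.306] tz [ 0.81  0.56 -0.15] stepdeg 8.5
[-0.031, -0.011, 0.016] [-0.22, -0.15, 0.53] | w [0.535 0.006 0.248] wr [ 0.265 -0.156  0.295] tz [ 0.85  0.51 -0.15] stepdeg 8.6
[-0.041, -0.02, 0.016] [-0.27, -0.19, 0.66] | w [ 0.536 -0.001  0.236] wr [ 0.256 -0.143  0.285] tz [ 0.88  0.45 -0.15] stepdeg 8.6
call
[-0.015, -0.002, -0.002] [-0.05, -0.05, 0.13] | w [ 0.536 -0.008  0.222] wr [ 0.247 -0.13   0.277] tz [ 0.91  0.39 -0.17] stepdeg 8.6
[-0.032, -0.007, -0.006] [-0.1, -0.1, 0.26] | w [ 0.532 -0.016  0.206] wr [ 0.238 -0.117  0.27 ] tz [ 0.93  0.32 -0.2 ] stepdeg 8.5
[-0.051, -0.013, -0.012] [-0.15, -0.16, 0.39] | w [ 0.526 -0.024  0.189] wr [ 0.228 -0.105  0.265] tz [ 0.94  0.26 -0.24] stepdeg 8.5
[-0.07, -0.021, -0.021] [-0.21, -0.22, 0.51] | w [ 0.516 -0.032  0.17 ] wr [ 0.218 -0.092  0.261] tz [ 0.94  0.19 -0.29] stepdeg 8.5
[-0.089, -0.032, -0.033] [-0.26, -0.28, 0.63] | w [ 0.504 -0.04   0.15 ] wr [ 0.208 -0.08   0.259] tz [ 0.93  0.13 -0.34] stepdeg 8.4
```

Call:
arm_command(
  moves=[
    [[-0.006, 0.001, 0.007], [-0.06, -0.03, 0.13], 0],
    [[-0.013, -0.001, 0.012], [-0.12, -0.07, 0.26], 0],
    [[-0.022, -0.004, 0.015], [-0.17, -0.11, 0.4], 0],
    [[-0.031, -0.011, 0.016], [-0.22, -0.15, 0.53], 0],
    [[-0.041, -0.02, 0.016], [-0.27, -0.19, 0.66], 0],
  ],
)

```text
time: 6.3
tool_pos: [0.5359, -0.0003, 0.2353]
tool_rot: [1.86, -0.989, 1.801]
contact_force: [-0.3, 0.8, -0.2]
opening: 0.0003
grip_force: 0.0
```

Call:
arm_command(
  moves=[
    [[-0.015, -0.002, -0.002], [-0.05, -0.05, 0.13], 0],
    [[-0.032, -0.007, -0.006], [-0.1, -0.1, 0.26], 0],
    [[-0.051, -0.013, -0.012], [-0.15, -0.16, 0.39], 0],
    [[-0.07, -0.021, -0.021], [-0.21, -0.22, 0.51], 0],
    [[-0.089, -0.032, -0.033], [-0.26, -0.28, 0.63], 0],
  ],
)

```text
time: 6.8
tool_pos: [0.5031, -0.0402, 0.1488]
tool_rot: [3.113, -1.219, 0.17]
contact_force: [0.1, -0.8, 0.2]
opening: 0.0006
grip_force: 0.0
```

Run:
```python
from k import *
go(*tgt(-.075,-.012))
go(*tgt(.03,-.012))
a=snap('scene','s3.png');b=snap('top','t3.png')
cv2.imwrite('pics/c5.png',np.vstack([cv2.resize(a[175:250,250:450],(800,300),interpolation=2),cv2.resize(b[140:215,220:420],(800,300),interpolation=2)]))
```

```text
t 6.8 q [-0.7259  0.6372  2.6245  2.3047  1.298  -1.6762] pos [ 0.5031 -0.0402  0.1488] F [ 0.0885 -0.7601  0.2474]
shift [ 0.0012 -0.0006  0.0003] turn [-0.003   0.0029  0.0115]
t 6.8 q [-0.7259  0.6372  2.6245  2.3047  1.298  -1.6762] pos [ 0.5031 -0.0402  0.1488] F [ 0.0885 -0.7601  0.2474]
shift [ 0.0015 -0.0003  0.1053] turn [-0.003   0.0029  0.0115]
```

View pics/c5.png

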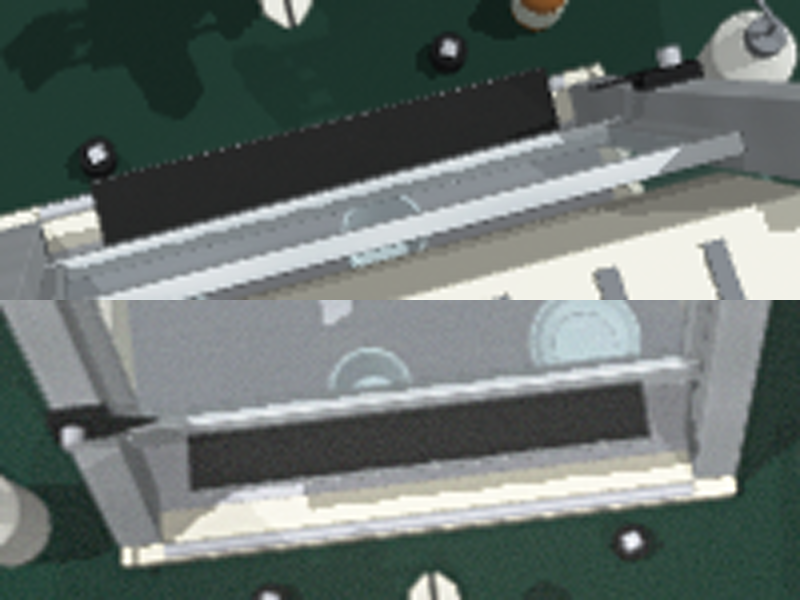

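The closed fingertips are in front of the lip, at top (328.5,211) and scene (322.5,181.5). The lip hasn't moved. I'll check the calibration offset against the known TCP.

Run:
```python
from k import *
p=robot.observe()['tool_pos'];print(proj('top',p),proj('scene',p),tri((322.3,181.5),(328.5,211.3)),p)
for n in('scene','top'):
  print(n,'lipedge',proj(n,L0),'tip est',proj(n,L0+.082*ZS+.18*YS+.015*XS))
```

```text
[327.0767 208.4211] [322.2455 181.1927] (array([ 0.4959, -0.0404,  0.1286]), np.float64(0.005382516192989261)) [ 0.5025 -0.039   0.1485]
scene lipedge [329.2757 206.4419] tip est [397.1824 197.0634]
top lipedge [324.1943 181.2248] tip est [258.1661 170.07  ]
```

Call:
arm_command(
  moves=[
    [[0.0, 0, 0.03], [0, 0, 0.01], 0],
    [[0.0, 0, 0.06], [0, 0, 0.01], 0],
    [[0.0, 0, 0.085], [0, 0, 0.01], 0],
    [[0.0, 0, 0.1], [0, 0, 0.01], 0],
    [[0.0, 0, 0.105], [0, 0, 0.01], 0],
  ],
)

```text
time: 7.4
tool_pos: [0.603, -0.0251, 0.1151]
tool_rot: [3.12, -1.225, 0.168]
contact_force: [-0.1, 0.5, 0.1]
opening: 0.0002
grip_force: 0.0
```

Call:
arm_command(
  moves=[
    [[0.006, 0, 0], [0, 0, 0], 0],
    [[0.012, 0, 0], [0, 0, 0], 0],
    [[0.018, 0, 0], [0, 0, 0], 0],
    [[0.024, 0, 0], [0, 0, 0], 0],
    [[0.03, 0, 0], [0, 0, 0], 0],
  ],
)

```text
time: 7.9
tool_pos: [0.6105, -0.0244, 0.1429]
tool_rot: [3.132, -1.221, 0.153]
contact_force: [-2.3, -1.2, -4.9]
opening: 0.0006
grip_force: 2.6
```

Call:
arm_command(
  moves=[
    [[0.006, 0, 0], [0, 0, 0], 0],
    [[0.012, 0, 0], [0, 0, 0], 0],
    [[0.018, 0, 0], [0, 0, 0], 0],
    [[0.024, 0, 0], [0, 0, 0], 0],
    [[0.03, 0, 0], [0, 0, 0], 0],
  ],
)

```text
time: 8.4
tool_pos: [0.6208, -0.0229, 0.1713]
tool_rot: [3.131, -1.222, 0.152]
contact_force: [-4.7, -3.0, -4.4]
opening: 0.0003
grip_force: 2.6
```

Run:
```python
from k import *
o=robot.observe();t,R=tgt(.03,0);d=np.array(o['tool_pos'])-t
print('lip raised est',d@ZS,'x',d@XS,'y',d@YS,o['contact_force'],o['qpos'])
a=snap('scene','s4.png');b=snap('top','t4.png')
cv2.imwrite('pics/c6.png',np.vstack([cv2.resize(a[175:250,250:450],(800,300),interpolation=2),cv2.resize(b[140:215,220:420],(800,300),interpolation=2)]))
```

```text
lip raised est 0.04869538853928607 x -0.0011441065539243996 y 0.0004758956430767971 [-4.7059 -3.0051 -4.3844] [-0.4302  0.5388  2.3162  2.4861  0.9867 -1.3901]
```

View pics/c6.png

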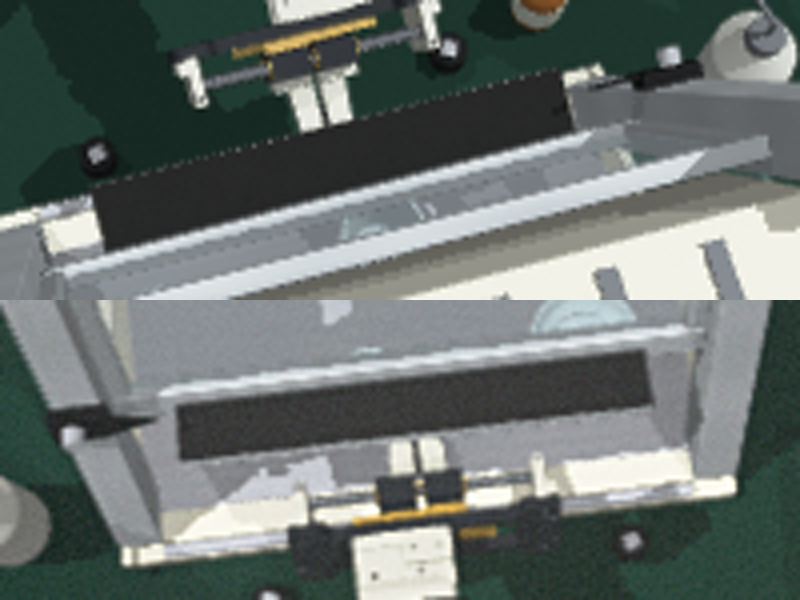

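The fingers are under the lip and pushing it at about 5–7 N. The strip's left front corner is now at scene (390.5,191.8) and top (265,180), below the pointer tip at top (259.3,170.3). Next push is 22 mm, then a closer look.

Call:
arm_command(
  moves=[
    [[0.005, 0, 0], [0, 0, 0], 0],
    [[0.01, 0, 0], [0, 0, 0], 0],
    [[0.015, 0, 0], [0, 0, 0], 0],
    [[0.019, 0, 0], [0, 0, 0], 0],
    [[0.022, 0, 0], [0, 0, 0], 0],
  ],
)

```text
time: 9.0
tool_pos: [0.6287, -0.0214, 0.1923]
tool_rot: [3.129, -1.223, 0.155]
contact_force: [-3.9, -2.4, -3.6]
opening: 0.0006
grip_force: 2.3
```

Run:
```python
from k import *
o=robot.observe();t,R=tgt(.03,0);d=np.array(o['tool_pos'])-t
print('lip raised est',d@ZS,'x',d@XS,'y',d@YS,o['contact_force'])
av=lambda n:np.mean([robot.read_camera(n).astype(float) for _ in range(4)],0)[:,:,::-1].astype(np.uint8)
a=av('scene');b=av('top');cv2.imwrite('pics/s5.png',a);cv2.imwrite('pics/t5.png',b)
cv2.imwrite('pics/c7.png',np.vstack([cv2.resize(a[182:212,370:430],(600,300),interpolation=2),cv2.resize(b[155:185,230:290],(600,300),interpolation=2)]))
```

```text
lip raised est 0.07113761334830258 x -0.0008247113312231812 y 0.0008497874575718282 [-3.889  -2.3623 -3.6027]
```

View pics/c7.png

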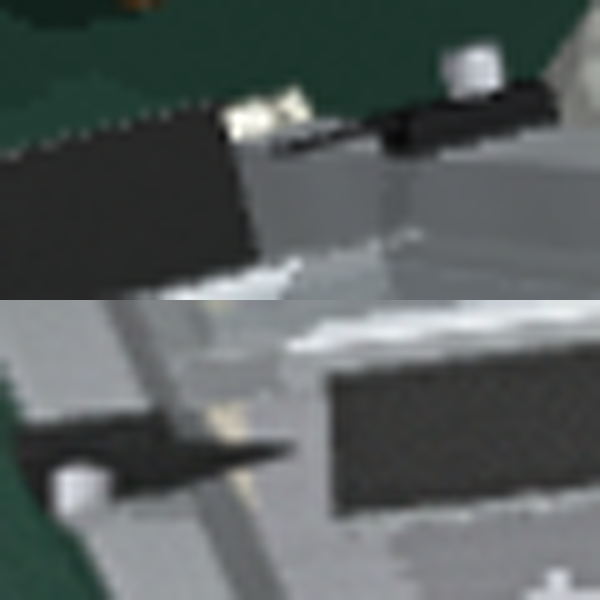

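Run:
```python
from k import *
def sash(X):d=X-L0;return np.array([d@XS,d@YS,d@ZS])
tip,e=tri((397.5,196.8),(259.3,170.0));FL,e1=tri((392.2,192.2),(263.7,176.2));BL,e2=tri((395.8,208.2),(263,162.5))
for n,X in(('tip',tip),('FL',FL),('BL',BL)):print(n,X,sash(X))
print(e,e1,e2)
# alternative: lip model from fingers: raise u from TCP; predicted corner pixels vs seen
u=.0711
for nm,X in(('FL',L0+(u+.006)*ZS+.17*YS),('BL',L0+(u+.006)*ZS+.17*YS+.044*XS)):print(nm,proj('scene',X),proj('top',X))
```

```text
tip [0.6001 0.1538 0.2246] [0.0139 0.1784 0.0845]
FL [0.5836 0.1421 0.2199] [-0.0013  0.169   0.0739]
BL [0.6256 0.1481 0.2028] [0.0445 0.1692 0.0724]
0.003987380560661085 0.005075736750768025 0.004351724775924663
FL [392.0131 192.6308] [262.2198 175.151 ]
BL [395.6789 208.0728] [261.6633 161.716 ]
```

The strip top reads 73 mm, so the lip edge is at 67 mm. The pointer tip reads 84.5 mm, which leaves about 17 mm. I'll push 14 mm and re-measure.

Call:
arm_command(
  moves=[
    [[0.004, 0, 0], [0, 0, 0], 0],
    [[0.008, 0, 0], [0, 0, 0], 0],
    [[0.012, 0, 0], [0, 0, 0], 0],
    [[0.014, 0, 0], [0, 0, 0], 0],
    [[0.014, 0, 0], [0, 0, 0], 0],
  ],
)

```text
time: 9.9
tool_pos: [0.6336, -0.0205, 0.2058]
tool_rot: [3.128, -1.224, 0.157]
contact_force: [0.0, 0.5, -2.2]
opening: 0.0004
grip_force: 1.2
```

Run:
```python
from k import *
o=robot.observe();t,R=tgt(.03,0);d=np.array(o['tool_pos'])-t
print('lip raised est',d@ZS,'x',d@XS,'y',d@YS,o['contact_force'])
av=lambda n:np.mean([robot.read_camera(n).astype(float) for _ in range(4)],0)[:,:,::-1].astype(np.uint8)
a=av('scene');b=av('top');cv2.imwrite('pics/s6.png',a);cv2.imwrite('pics/t6.png',b)
cv2.imwrite('pics/c8.png',np.vstack([cv2.resize(a[182:212,370:430],(600,300),interpolation=2),cv2.resize(b[155:185,230:290],(600,300),interpolation=2)]))
```

```text
lip raised est 0.08555131033426155 x -0.0007811969912352302 y 0.001119299362387845 [ 0.0103  0.5045 -2.2203]
```

View pics/c8.png

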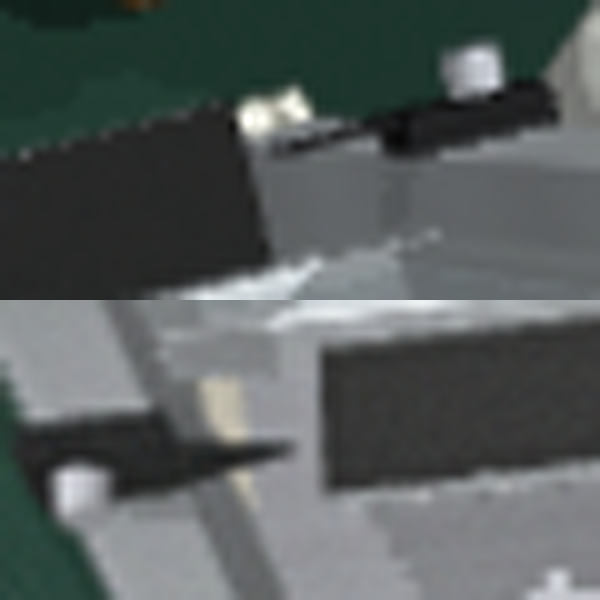

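Run:
```python
from k import *
def sash(X):d=X-L0;return np.array([d@XS,d@YS,d@ZS])
tip,e=tri((397.5,196.8),(259.3,170.0));FL,e1=tri((393.5,192.3),(262.7,174.));BL,e2=tri((397,208.2),(262.2,160.2))
for n,X in(('tip',tip),('FL',FL),('BL',BL)):print(n,X,sash(X))
# interpolated strip edge at the tip's sash x; where would a top-surface point beside the tip project when 6mm above tip?
for n in('scene','top'):
  print(n,'strip end at x=.0139,y=.169 if level:',proj(n,L0+.0139*XS+.169*YS+(.0845+.006)*ZS))
print('seen scene',np.add((393.5,192.3),np.multiply((3.5,15.9),.0139/.044)),'top',np.add((262.7,174.),np.multiply((-.5,-13.8),.0139/.044)))
```

```text
tip [0.6001 0.1538 0.2246] [0.0139 0.1784 0.0845]
FL [0.5879 0.1432 0.2313] [-0.001   0.1695  0.0861]
BL [0.6298 0.1485 0.216 ] [0.0439 0.169  0.0862]
scene strip end at x=.0139,y=.169 if level: [394.0868 197.6918]
top strip end at x=.0139,y=.169 if level: [261.4991 168.4511]
seen scene [394.6057 197.323 ] top [262.542  169.6405]
```

About 4 mm remains: the lip edge is at 80.2 mm and the tip at 84.5 mm. I'll push the last 4 mm, dwell, then lower the fingers and back out.

Call:
arm_command(
  moves=[
    [[0.002, 0, 0], [0, 0, 0], 0],
    [[0.004, 0, 0], [0, 0, 0], 0],
    [[0.004, 0, 0], [0, 0, 0], 0],
    [[0.004, 0, 0], [0, 0, 0], 0],
    [[0.004, 0, 0], [0, 0, 0], 0],
  ],
)

```text
time: 10.8
tool_pos: [0.6346, -0.0206, 0.2086]
tool_rot: [3.13, -1.223, 0.154]
contact_force: [0.6, -1.5, -3.7]
opening: 0.0006
grip_force: 2.1
```

Call:
arm_command(
  moves=[
    [[-0.005, 0, 0], [0, 0, 0], 0],
    [[-0.012, 0, 0], [0, 0, 0], 0],
    [[-0.016, 0, 0], [0, 0, 0], 0],
    [[-0.016, 0, -0.02], [0, 0, 0], 0],
    [[-0.016, 0, -0.05], [0, 0, 0], 0],
  ],
)

```text
time: 11.3
tool_pos: [0.5828, -0.0276, 0.2106]
tool_rot: [3.131, -1.223, 0.156]
contact_force: [-0.1, -0.1, -0.2]
opening: 0.0002
grip_force: 0.0
```

Call:
arm_command(
  moves=[
    [[0, 0, -0.03], [0, 0, 0], 0],
    [[0, 0, -0.06], [0, 0, 0], 0],
    [[0, 0, -0.08], [0, 0, 0], 0],
    [[0, 0, -0.08], [0, 0, 0], 0],
    [[0, 0, -0.08], [0, 0, 0], 0],
  ],
)

```text
time: 11.8
tool_pos: [0.5088, -0.0394, 0.2385]
tool_rot: [3.127, -1.224, 0.156]
contact_force: [0.6, 0.1, 0.1]
opening: 0.0006
grip_force: 0.0
```

Run:
```python
from k import *
o=robot.observe();print(o['time'],o['tool_pos'],o['contact_force'],o['qpos'])
av=lambda n:np.mean([robot.read_camera(n).astype(float) for _ in range(4)],0)[:,:,::-1].astype(np.uint8)
a=av('scene');b=av('top');cv2.imwrite('pics/s7.png',a);cv2.imwrite('pics/t7.png',b)
cv2.imwrite('pics/c9.png',np.vstack([cv2.resize(a[182:212,370:430],(600,300),interpolation=2),cv2.resize(b[155:185,230:290],(600,300),interpolation=2)]))
```

```text
11.8 [ 0.5088 -0.0394  0.2385] [0.5584 0.0946 0.1314] [-0.708   0.2293  2.5276  2.1369  0.9909 -1.2326]
```

View pics/c9.png

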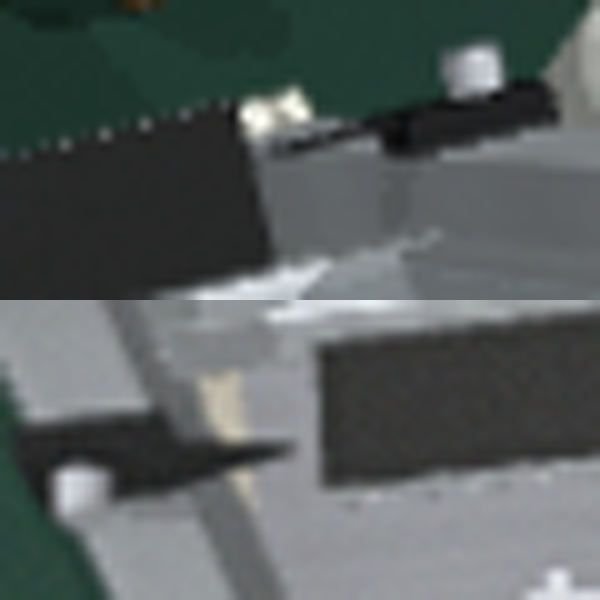

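Run:
```python
from k import *
def sash(X):d=X-L0;return np.array([d@XS,d@YS,d@ZS])
for n,a,b in(('tip',(397.5,196.8),(259.3,170.0)),('tip2',(397.2,197),(259.5,169.9)),('FL',(393.8,192.2),(262.5,173.7)),('BL',(397.2,208.2),(261.9,159.7))):print(n,sash(tri(a,b)[0]))
```

```text
tip [0.0139 0.1784 0.0845]
tip2 [0.0143 0.1777 0.0842]
FL [-0.0012  0.1697  0.0883]
BL [0.0437 0.1691 0.089 ]
```

The lip is about 2 mm below the pointer's level, within the 8 mm tolerance. The hand is clear and the rocker is over, so I'm handing in.

```bash
python3 -c "
from cell import robot
print(robot.hand_in())"
```

```text
the job is handed in; nothing more can be done
None
```

I handed the job in at about 12 s; no pass or fail came back. The fan rocker is pressed fully over, the window lip is about 2 mm below the pointer's level by camera (8 mm allowed), and the hand is clear of the hood.

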